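Fit the slicing disc on the food processor's drive stem

TASK

Fit the slicing disc (the one with a single long blade, not the grating disc with the many little teeth) onto the drive stem in the food processor's bowl: set it over the stem hub side up, turn it under light pressure until its slots find the drive lugs and it drops, and leave it level and fully home, let go of. Press gently, the lugs are plastic, and leave the other things on the counter where they are.

Things in the scene. Friction and masses are not known exactly. Their poses are not given: they have to be found in the camera images.
- slicing_disc: Slicing disc, about 150 to 250 g: round steel plate 140 mm across and 4 mm thick, with one long raised blade over a slot on one side of its face and a grey moulded hub in the middle. It lies flat on the counter, hub side up. Origin: centre of the plate's underside; z up through the hub, x along the hub.
- slicing_hub (a point): Centre of the closed top of the slicing disc's hub, 32 mm above the plate's underside (28 mm above the plate). The hub is a block with flat upright sides, 46 mm long (along the disc's x, the blade's side) and 30 mm wide (along y). Axes as the disc's.
- slicing_bore (a point): Mouth of the hub's hollow, at the disc's origin, in its underside. From below: a blind round bore 20 mm across and 26 mm deep, with two slots across from each other, along the disc's +x and -x, each 8 mm wide, reaching 16.5 mm out from the axis and 10 mm deep. The slots are alike: half a turn makes no difference.
- stem_seat (a point): Centre of the shoulder of the processor's upright drive stem, 208 mm above the counter: the disc's underside rests here when fully home. Above the white shoulder the stem is a grey round core 18 mm across with two drive lugs, across from each other, at its foot. z up. This frame turns with the motor base, not with the lugs. The drive holds the stem against turning with about 0.12 N m.
- lug_tops (a point): On the stem's axis, level with the flat tops of its two lugs, 9 mm above the seat. Each lug is 6 mm wide and reaches 15 mm out. A disc whose slots are not over the lugs rests here, 9 mm short of home, and can be turned; over the lugs (within about 0.07 rad) it drops home. The lugs point in any direction, different each time, which no pose here tells.
- stem_tip (a point): Top of the stem, 24.5 mm above the seat, in the middle of the bowl's mouth. The tip tapers from 18 to 9 mm across over its last 3.5 mm. z up.
- processor: Food processor, fixed to the counter: white round motor base 184 mm across, clear round bowl locked on it (152 mm across inside the mouth, rim 219 mm above the counter), bowl handle on the side away from the robot, reaching 125 mm from the axis, dial on the near side. Origin: centre of its foot; -x is its dial side.
- grating_disc: Grating disc: same plate and hub as the slicing disc, but with rings of many small round teeth in place of the long blade. It lies hub side up in the other disc place. Not wanted. Origin: centre of the underside.
- knife_blade: S-shaped chopping knife of the processor: upright grey hub 42 mm across and 90 mm tall with two steel blades, reaching 65 mm out. Bystander. Origin: centre of its foot.
- processor_lid: Clear lid of the processor, 162 mm across, with an off-centre feed tube up to 91 mm. Bystander. Origin: centre of the underside.
- pusher: White food pusher standing upright, 60 mm across at its top and 92 mm tall. Bystander. Origin: centre of its foot.
- spoon: Steel spoon, 170 mm long, lying along its x. Bystander. Origin: near its middle, on the counter.
- mug: White mug, 82 mm across, 95 mm tall. Bystander. Origin: centre of its foot.
- spice_jar: Glass jar with a steel cap, 52 mm across, 100 mm tall. Bystander. Origin: centre of its foot.
Things that resemble listed ones, but are neither listed nor needed, are in the scene too. Leave any turquoise look-alike of the slicing_disc alone.

How it is judged (in metres and radians):
At the end, for the whole second after the job is handed in: The slicing disc is fully home on the drive stem, its slots over the lugs: its underside within 3 mm of the seat in height, within 3 mm of the stem's axis, level within 0.05 rad, hub side up, at rest and let go of (z of slicing_disc in the frame of stem_seat between -0.003 and 0.003 m and horizontal distance between slicing_disc and stem_seat below 0.003 m and angle between slicing_disc's own z axis and vertical below 0.05 rad and linear speed of slicing_disc below 0.02 m/s and angular speed of slicing_disc below 0.2 rad/s); the robot touches nothing.
It fails at once if the disc is pressed or knocked against the processor with more than 40 N (contact force between slicing_disc and processor above 40 N).
It fails at once if the robot pushes the processor with more than 40 N (contact force between the arm and processor above 40 N).
It fails at once if another thing on the counter is moved by more than 30 mm (distance of any of grating_disc, knife_blade, processor_lid, pusher, spoon, mug, spice_jar from where it was at the start of the episode above 0.03 m).
It also fails if it takes over 64 s, if anything falls off the work surface, if the arm or the gripper's body presses on something with over 40 N, if the wrist force passes 120 N, or if a joint passes its speed limit or range.

ROBOT

A 6-joint arm with a two-finger parallel gripper is mounted at the origin on the work surface. World frame = base frame: x ahead of the robot, y to its left, z up, the work surface at z = 0. Lengths are in m, angles in degrees, forces in N, time in s.
With the tool pointing down it reaches from about 0.3 to 0.875 m from the base axis. Payload 6.4 kg.
Tool frame: the origin (TCP) lies at the very end of the fingers, on their centre line; the grasp point (between the pads) lies 19 mm behind it (env.tcp_to_grasp is the distance from the TCP to the grasp point, in m); z points along the fingers, y is the line along which they close (so a half turn about z gives the same grasp; the last joint's range is limited). The gripper opens to 85 mm and grips with 20 to 120 N. Pads are 22 mm wide; open, the fingers measure 114 mm over their backs; the gripper's body (76 mm by 85 mm) begins 54 mm behind the grasp point. The pads swing forward as they close: fully open they stand 13 mm farther back than shut.
Start: joints at [54.357, 10.359, 92.074, -0, 77.567, -11.82], TCP at [0.232, 0.526, 0.231] pointing down, gripper open.
Joint ranges: [-171.53, 171.53], [-51.25, 118.39], [17.06, 147.69], [-65.23, 245.23], [0, 150.52], [-178.68, 178.68]. Speed limits (degrees/s): [147.25, 147.25, 172.46, 180, 180, 180].

INTERFACE

Orientations are given as [roll, pitch, yaw] about the fixed x, y, z axes, in that order (R = Rz(yaw) Ry(pitch) Rx(roll)).
In Python, from bench import env gives the robot as it stands. The module is installed in compiled form; this text tells all that it offers.
- The arm moves only by the tool step_hand, called after "Request:" by a JSON object that holds its "api" and its "payload". Schema: {"type":"object","properties":{"moves":{"type":"array","items":{"type":"object","properties":{"tx":{"type":"number"},"ty":{"type":"number"},"tz":{"type":"number"},"spin":{"type":"number"}},"additionalProperties":false},"minItems":1,"maxItems":20},"aperture":{"type":"number"},"squeeze":{"type":"number"},"only":{"type":"string"},"quiet":{"type":"boolean"},"lines":{"type":"string"}},"required":["moves"],"additionalProperties":false}. moves is a list of rows, 1 to 20 of them, each an object with the fields tx, ty, tz (the shift in m), spin (a turn about the tool's z in degrees); a field left out counts as zero; each row is the pose to reach, as a shift and turn from the pose commanded when the call began, along the tool's axes at that moment; what a row does not reach only later rows make up. A row lasts 1/8 s, in which the tool goes at most 0.0625 m and 10.7 degrees, less where a joint would pass 70% of its speed; a pose out of reach is approached as far as the arm can. aperture is the finger opening in m, set as the call begins (left out keeps the last). The fingers move at their own pace and stop on an object; squeeze is the grip in N (left out, the last holds). Time passes only in rows, so rows that do not move let the fingers close. The tool returns the time, the measured TCP pose, the force, the opening and the grip force at its end. only (a regular expression) keeps the lines of the reply that match it, lines (a string "A,B") keeps lines A to B, and quiet returns only ok. Input that does not fit is refused with a message, and nothing moves.
- env.get_obs(): the state, without advancing time (a new reading comes with each control period).
- env.snapshot(name): name is "scene" or "top"; returns a dict with "pixels" (420x560x3 uint8, red, green, blue), "range_z" (420x560 float32, m along the optical axis (not along the pixel's ray), 0 where there is no reading), "fx", "fy", "cx", "cy" (pixels), "world_to_cam" (4x4, takes a point from world to camera coordinates). Camera axes: x right, y up, looking along -z (the intrinsics and any distortion apply to the point x, -y, -z); pixel columns grow to the right and rows downward; lengths in m; the calibration is good to about 2 mm. A picture is of the moment at which its call begins.
- env.hand_in(): hands the job in; it is judged then, once.
Trained networks look in a picture, given as the dict that the camera call returned (one of the last four; its "shot" number tells which), for a name from the list of things; names that differ only in an ending like _2 or _b are one class to them, and where a whole thing is asked for, a point or a joint stands for the part that bears it (a point fixed in the world has none). Each returns a list of dicts, best first, with "conf" (0 to 1); they miss things now and then, are a little off and sometimes report something else, mostly with a low value. They report only what shows in the picture. A call takes as long as a camera call. They do not tell look-alikes from the thing itself.
- env.recognise(picture, name): "rect" ([centre column, centre row, width, height] in pixels, round what is visible of it).
The state is a dict: "t": time; "joint_positions": joint angles; "joint_velocities": joint speeds; "joint_efforts": joint torques, N m; "tcp_pos": TCP position; "eef_rot": TCP orientation; "contact_force": force on the tool from outside, world axes, zero at the start; "ft_torque": the same for the moment, N m; "opening": finger opening in m; "gripper_force": force on a finger pad.
Only numpy, scipy, OpenCV 4.12 (cv2) and the standard library are available. Lean on these libraries where they do the work, as an engineer would, in place of code of your own. Each camera call takes 0.05 s, during which the arm holds its last target. There are 200 camera calls.

## Working session

There is one attempt and no reset: what is moved stays moved. The work goes in short steps, Python scripts to look and compute and a tool call to move; the robot and the scene stay as the last step left them, time stands still between calls to the robot, and variables do not carry over. Pictures are saved under pics/ and viewed, at most 10 in all, crops included, and the job is handed in when it is done.

```bash
mkdir -p pics
```

Create h.py:
```python
from bench import env
import numpy as np, cv2
def cloud(s):
    z=s["range_z"]; v,u=np.mgrid[:z.shape[0],:z.shape[1]]
    x=(u-s["cx"])/s["fx"]*z; y=(v-s["cy"])/s["fy"]*z
    P=np.stack([x,-y,-z,np.ones_like(z)],-1)@np.linalg.inv(s["world_to_cam"]).T
    P=P[...,:3]; P[z==0]=np.nan
    return P
def save(s,name,crop=None,f=1):
    im=s["pixels"][...,::-1]
    if crop: im=im[crop[1]:crop[3],crop[0]:crop[2]]
    cv2.imwrite("pics/"+name,cv2.resize(im,None,fx=f,fy=f,interpolation=cv2.INTER_CUBIC))
```

Run:
```python
from h import *
ims=[]
for n in ["scene","top"]:
    s=env.snapshot(n); save(s,n+"0.png"); P=cloud(s)
    print(n,{k:v for k,v in s.items() if k not in("pixels","range_z")})
    for k in ["slicing_disc","grating_disc","slicing_hub","stem_tip","stem_seat","processor"]:
        for r in env.recognise(s,k)[:3]:
            c=r["rect"]; print(k,np.round(c),round(r["conf"],2),np.round(P[int(c[1]),int(c[0])],3))
print(env.get_obs())
```

```text
scene {'fx': 435.21425567637084, 'fy': 435.21425567637084, 'cx': 279.12046046631804, 'cy': 216.58752642922073, 'world_to_cam': array([[ 0.01316194,  0.99983897,  0.01219808, -0.02618016],
       [-0.75967625,  0.00206675,  0.65029818,  0.27083328],
       [ 0.65016825, -0.01782578,  0.75958112, -1.77112253],
       [ 0.        ,  0.        ,  0.        ,  1.        ]]), 'shot': 1}
slicing_disc [431. 220.  38.  33.] 0.91 [0.384 0.547 0.018]
slicing_disc [373. 195.  38.  30.] 0.9 [0.279 0.357 0.033]
slicing_disc [372. 242.  42.  34.] 0.66 [0.485 0.328 0.024]
grating_disc [183. 249.  44.  32.] 0.6 [ 0.521 -0.294  0.032]
slicing_hub [373. 240.  44.  36.] 0.97 [0.481 0.33  0.031]
slicing_hub [371. 195.  39.  32.] 0.72 [0.281 0.354 0.03 ]
slicing_hub [428. 218.  40.  34.] 0.64 [0.38  0.541 0.019]
stem_seat [290. 250.  62.  87.] 0.65 [0.66  0.044 0.216]
processor [290. 252.  68.  90.] 0.94 [0.667 0.044 0.22 ]
top {'fx': 470.77244137433695, 'fy': 470.77244137433695, 'cx': 285.4775260270852, 'cy': 209.94020823661765, 'world_to_cam': array([[ 0.00869869, -0.99995064, -0.00480081,  0.03946466],
[... 903 characters left out ...]
{'t': 0.7, 'joint_positions': array([ 5.43560841e+01,  1.03547498e+01,  9.20740085e+01, -9.50630701e-04,
        7.75682429e+01, -1.18193709e+01]), 'joint_velocities': array([ 0.04216712,  0.05184949, -0.15527177,  0.00392107,  0.01557181,
       -0.04135449]), 'joint_efforts': array([ 2.74404243e-06, -4.44716370e+01, -3.51625156e+01, -2.32113207e-04,
        6.12223976e-04,  1.42643094e-05]), 'tcp_pos': array([0.23225484, 0.52602287, 0.23133357]), 'eef_rot': array([1.79997255e+02, 1.52290178e-03, 1.56175660e+02]), 'contact_force': array([ 0.38844126, -0.69911435, -0.56455743]), 'ft_torque': array([ 0.00835764,  0.00293588, -0.02178348]), 'gripper_force': 0.0, 'opening': 0.08541491544892933}
```

View pics/top0.png

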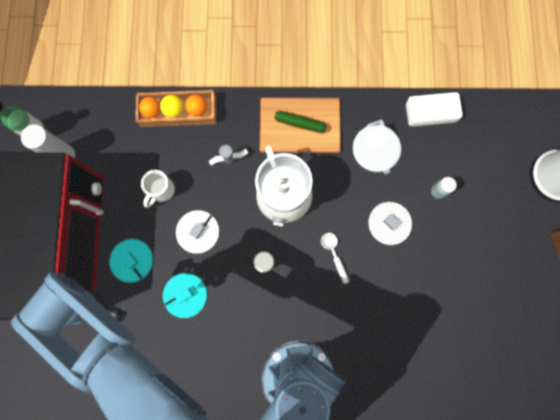

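View pics/scene0.png

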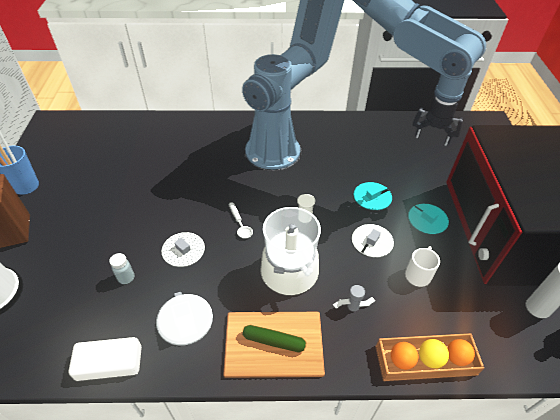

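The slicing disc is the steel plate at top (197,232) and scene (373,240). The turquoise look-alikes are at top (131,261) and (185,295), and the grater is at (390,223). The processor is at (285,187), with its stem at scene (291,238).

Run:
```python
from h import *
C=[]
for n,b,d in [("scene",(345,215,402,265),(255,195,330,275)),("top",(168,205,226,260),(248,145,322,225))]:
    S=[env.snapshot(n) for _ in range(5)]; s=S[0]
    z=np.stack([q["range_z"] for q in S]).astype(float); z[z==0]=np.nan; s["range_z"]=np.nan_to_num(np.nanmedian(z,0)); s["pixels"]=np.mean([q["pixels"] for q in S],0).astype(np.uint8)
    P=cloud(s); np.savez(n+".npz",P=P,pix=s["pixels"],W=s["world_to_cam"],k=[s["fx"],s["fy"],s["cx"],s["cy"]])
    for bb in (b,d):
        im=s["pixels"][bb[1]:bb[3],bb[0]:bb[2]][...,::-1]; C.append(cv2.resize(im,(400,300),interpolation=cv2.INTER_CUBIC))
    Q=P[b[1]:b[3],b[0]:b[2]].reshape(-1,3); G=s["pixels"][b[1]:b[3],b[0]:b[2]].reshape(-1,3)
    br=G.min(1)>150
    print(n,"plate",np.nanmean(Q[br],0),br.sum(),"z hist",np.histogram(Q[:,2][~np.isnan(Q[:,2])],bins=np.arange(-.02,.06,.008)))
    h=Q[(Q[:,2]>.022)&(Q[:,2]<.045)]; 
    (c,sz,a)=cv2.minAreaRect(h[:,:2].astype(np.float32)); print("hub",np.median(h,0),c,sz,a,len(h))
    Q=P[d[1]:d[3],d[0]:d[2]].reshape(-1,3)
    t=Q[(Q[:,2]>.18)]; print("proc hi",len(t),np.nanmean(t,0),np.histogram(t[:,2],bins=np.arange(.18,.25,.006)))
cv2.imwrite("pics/c1.png",np.vstack([np.hstack(C[:2]),np.hstack(C[2:])]))
```

```text
scene plate [0.4659982  0.33604476 0.00691   ] 1016 z hist (array([   0,    4, 2202,  502,   18,   18,  106,    0,    0]), array([-0.02 , -0.012, -0.004,  0.004,  0.012,  0.02 ,  0.028,  0.036,
        0.044,  0.052]))
hub [0.46559027 0.3363347  0.03172894] (0.4633673429489136, 0.336812824010849) (0.030178187415003777, 0.04829996079206467) 56.29130172729492 119
proc hi 1392 [0.59002992 0.05447385 0.20407455] (array([161, 157, 158, 154, 236, 179, 315,   9,  20,   3,   0]), array([0.18 , 0.186, 0.192, 0.198, 0.204, 0.21 , 0.216, 0.222, 0.228,
       0.234, 0.24 , 0.246]))
top plate [0.46125565 0.33559744 0.00553246] 1432 z hist (array([   0,   78, 2561,  401,    7,   16,  127,    0,    0]), array([-0.02 , -0.012, -0.004,  0.004,  0.012,  0.02 ,  0.028,  0.036,
        0.044,  0.052]))
hub [0.46357368 0.3349368  0.03054879] (0.46453729271888733, 0.33502814173698425) (0.03164798393845558, 0.045636944472789764) 55.854835510253906 141
proc hi 799 [0.605177   0.05298863 0.20899581] (array([ 47,  64,  57,  56, 144,  92, 306,   7,  25,   1,   0]), array([0.18 , 0.186, 0.192, 0.198, 0.204, 0.21 , 0.216, 0.222, 0.228,
       0.234, 0.24 , 0.246]))
```

View pics/c1.png

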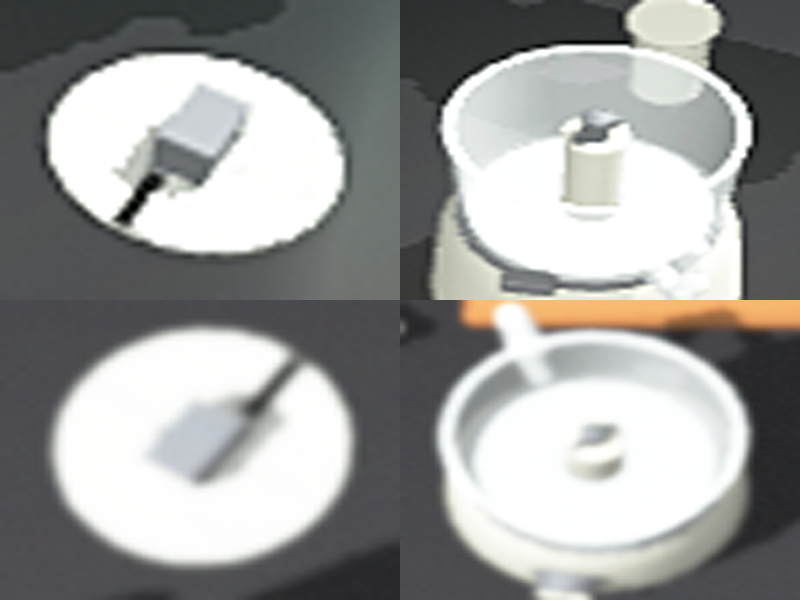

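The detail crops confirm it. The slicing hub is at world (0.464, 0.336), its top at z 0.031, and its long axis runs at about -34°. The lugs are too small to read for direction. I'll move above the disc and fit the stem and rim.

Request:
{"api": "step_hand", "payload": {"moves": [{"tx": -0.06,"ty": -0.016},{"tx": -0.12,"ty": -0.032,"spin": 3},{"tx": -0.18,"ty": -0.048,"spin": 6},{"tx": -0.24,"ty": -0.064,"spin": 10},{"tx": -0.289,"ty": -0.080,"spin": 10},{"tx": -0.289,"ty": -0.080,"tz": 0.06,"spin": 10},{"tx": -0.289,"ty": -0.080,"tz": 0.12,"spin": 10},{"tx": -0.289,"ty": -0.080,"tz": 0.151,"spin": 10},{"tx": -0.289,"ty": -0.080,"tz": 0.151,"spin": 10},{"tx": -0.289,"ty": -0.080,"tz": 0.151,"spin": 10}], "aperture": 0.06, "squeeze": 30}}

```text
t: 2.45
tcp_pos: [0.4654, 0.3367, 0.0819]
eef_rot: [179.9, 0.1, 146.2]
contact_force: [-0.4, 0.7, 0.7]
opening: 0.0599
gripper_force: 0.0
```

Run:
```python
from h import *
from scipy.optimize import least_squares
for n,d in [("scene",(255,195,330,275)),("top",(248,145,322,225))]:
    f=np.load(n+".npz"); Q=f["P"][d[1]:d[3],d[0]:d[2]].reshape(-1,3); G=f["pix"][d[1]:d[3],d[0]:d[2]].reshape(-1,3)
    r=Q[(Q[:,2]>.214)&(Q[:,2]<.224)]
    c=least_squares(lambda p:np.hypot(r[:,0]-p[0],r[:,1]-p[1])-p[2],[.6,.05,.078],loss="soft_l1",f_scale=.003).x
    print(n,"rim",c)
    near=np.hypot(Q[:,0]-c[0],Q[:,1]-c[1])<.03
    for lo,hi in[(.19,.204),(.204,.212),(.212,.222),(.222,.24)]:
        k=near&(Q[:,2]>lo)&(Q[:,2]<hi); print(lo,k.sum(),np.mean(Q[k],0),np.ptp(Q[k][:,:2],axis=0))
    k=near&(Q[:,2]>.2); print(np.c_[np.round(Q[k]*1000),G[k]].astype(int).tolist())
```

```text
scene rim [0.58658703 0.05138391 0.07779388]
0.19 38 [0.59938281 0.05034318 0.19742845] [0.01239796 0.03157021]
0.204 58 [0.59192808 0.05151175 0.20778652] [0.02960099 0.03141969]
0.212 25 [0.59025632 0.05088274 0.21665247] [0.01901127 0.02300205]
0.222 32 [0.58886221 0.05105639 0.22980662] [0.01491393 0.01704397]
[[581, 46, 230, 169, 173, 175], [583, 49, 233, 191, 196, 198], [582, 52, 232, 186, 192, 193], [582, 55, 232, 170, 176, 177], [580, 57, 229, 194, 200, 200], [584, 43, 229, 153, 158, 162], [586, 46, 232, 169, 173, 178], [585, 49, 231, 196, 201, 205], [588, 51, 234, 220, 224, 228], [588, 54, 235, 228, 233, 236], [586, 57, 232, 213, 219, 222], [583, 60, 228, 191, 196, 197], [588, 43, 230, 137, 145, 145], [590, 46, 232, 163, 170, 171], [590, 49, 233, 183, 189, 191], [592, 51, 234, 209, 216, 217], [589, 54, 231, 232, 236, 237], [588, 57, 230, 231, 237, 239], [578, 61, 217, 212, 218, 222], [578, 64, 218, 193, 199, 199], [573, 41, 207, 255, 255, 
[... 6547 characters left out ...]
8, 253, 253, 251], [577, 39, 208, 254, 254, 252], [577, 36, 208, 253, 253, 251], [575, 62, 206, 246, 246, 241], [575, 59, 206, 244, 244, 238], [575, 56, 206, 251, 251, 246], [574, 54, 208, 254, 254, 252], [574, 51, 208, 254, 254, 252], [575, 48, 207, 254, 254, 253], [575, 45, 205, 254, 255, 253], [574, 42, 210, 254, 254, 253], [575, 39, 206, 254, 254, 251], [576, 36, 201, 248, 248, 242], [572, 59, 202, 248, 249, 243], [571, 56, 208, 253, 253, 250], [572, 54, 207, 254, 254, 253], [571, 51, 210, 255, 255, 254], [571, 48, 208, 254, 255, 253], [571, 45, 209, 254, 254, 253], [571, 42, 209, 253, 253, 249], [570, 54, 201, 251, 252, 247], [570, 51, 202, 252, 252, 248], [569, 48, 204, 251, 251, 246]]
```

Both views agree: the stem axis is at (0.5868, 0.0503). The lug-height depth points put the lugs along about -51°, so the tool yaw to seat should be about 129°. Next I'll grasp the disc.

Request:
{"api": "step_hand", "payload": {"moves": [{"tz": 0.04},{"tz": 0.065},{"tz": 0.073},{"tz": 0.073},{"tz": 0.073}]}}

```text
t: 3.08
tcp_pos: [0.4656, 0.3368, 0.0091]
eef_rot: [179.9, 0.1, 146.2]
contact_force: [0.2, -0.4, -0.1]
opening: 0.0599
gripper_force: 0.0
```

Request:
{"api": "step_hand", "payload": {"moves": [{},{},{},{},{},{}], "aperture": 0.02, "squeeze": 40}}

```text
t: 3.82
tcp_pos: [0.4649, 0.3364, 0.0082]
eef_rot: [179.9, 0.0, 146.2]
contact_force: [-1.4, 0.7, 6.7]
opening: 0.0295
gripper_force: 41.9
```

Request:
{"api": "step_hand", "payload": {"moves": [{"tz": -0.03},{"tz": -0.08},{"tz": -0.14},{"tz": -0.2},{"tz": -0.26},{"tz": -0.275},{"tx": -0.05,"ty": -0.033,"tz": -0.275},{"tx": -0.10,"ty": -0.066,"tz": -0.275,"spin": 2},{"tx": -0.15,"ty": -0.099,"tz": -0.275,"spin": 5},{"tx": -0.20,"ty": -0.132,"tz": -0.275,"spin": 8},{"tx": -0.24,"ty": -0.157,"tz": -0.275,"spin": 10},{"tx": -0.26,"ty": -0.17,"tz": -0.275,"spin": 10},{"tx": -0.26,"ty": -0.17,"tz": -0.275,"spin": 10},{"tx": -0.26,"ty": -0.17,"tz": -0.275,"spin": 10},{"tx": -0.26,"ty": -0.17,"tz": -0.275,"spin": 10},{"tx": -0.26,"ty": -0.17,"tz": -0.275,"spin": 10}]}}

```text
t: 5.82
tcp_pos: [0.5854, 0.0513, 0.2824]
eef_rot: [180.0, 0.0, 136.3]
contact_force: [-0.6, 0.7, -1.6]
opening: 0.0296
gripper_force: 40.9
```

Run:
```python
from h import *
from scipy.optimize import least_squares
im=[]
o=env.get_obs(); print(o["tcp_pos"],o["eef_rot"],o["contact_force"])
for n,b in [("scene",(240,165,350,265)),("top",(235,130,335,225))]:
    S=[env.snapshot(n) for _ in range(4)]; s=S[0]
    z=np.stack([q["range_z"] for q in S]).astype(float); z[z==0]=np.nan; s["range_z"]=np.nan_to_num(np.nanmedian(z,0))
    im.append(cv2.resize(s["pixels"][b[1]:b[3],b[0]:b[2]][...,::-1],(400,370)))
    Q=cloud(s)[b[1]:b[3],b[0]:b[2]].reshape(-1,3)
    r=Q[(Q[:,2]>.26)&(Q[:,2]<.29)&(np.hypot(Q[:,0]-.587,Q[:,1]-.05)<.085)]
    pts=cv2.convexHull(r[:,:2].astype(np.float32))[:,0]
    c=least_squares(lambda p:np.hypot(pts[:,0]-p[0],pts[:,1]-p[1])-p[2],[.587,.05,.07],loss="soft_l1",f_scale=.002).x
    A=np.c_[r[:,:2],np.ones(len(r))]; q=r[(np.hypot(*(r[:,:2]-c[:2]).T)>.03)]; 
    pl=np.linalg.lstsq(np.c_[q[:,:2]-c[:2],np.ones(len(q))],q[:,2],rcond=None)[0]
    print(n,"disc",c,len(r),"plane",pl)
cv2.imwrite("pics/c2.png",np.hstack(im))
```

```text
[0.58540371 0.05129662 0.28242303] [1.79987241e+02 1.40571458e-03 1.36273982e+02] [-0.55081297  0.68653303 -1.60768389]
scene disc [0.58552946 0.05277622 0.06905246] 1102 plane [ 0.00348446 -0.00359597  0.27826172]
top disc [0.58865183 0.05071927 0.07052256] 803 plane [ 0.00485073 -0.00445402  0.27776985]
```

View pics/c2.png

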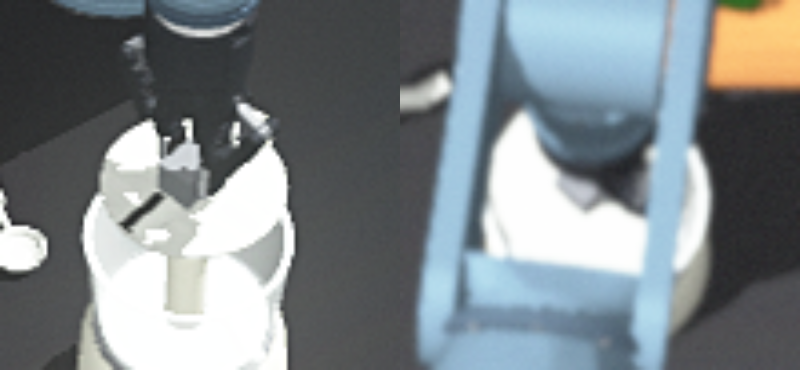

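The disc is held level above the bowl (plate at z 0.278, tilt under 0.006 rad) and centred within about 1 mm of the stem. I'll lower the bore onto the tip.

Request:
{"api": "step_hand", "payload": {"moves": [{"tx": -0.001,"ty": -0.0005,"tz": 0.02},{"tx": -0.001,"ty": -0.0005,"tz": 0.032},{"tx": -0.001,"ty": -0.0005,"tz": 0.037},{"tx": -0.001,"ty": -0.0005,"tz": 0.041},{"tx": -0.001,"ty": -0.0005,"tz": 0.044},{"tx": -0.001,"ty": -0.0005,"tz": 0.046},{"tx": -0.001,"ty": -0.0005,"tz": 0.046},{"tx": -0.001,"ty": -0.0005,"tz": 0.046}]}}

```text
t: 7.22
tcp_pos: [0.5862, 0.0491, 0.2365]
eef_rot: [180.0, 0.0, 136.2]
contact_force: [1.0, -0.0, -2.2]
opening: 0.0292
gripper_force: 40.9
```

Request:
{"api": "step_hand", "payload": {"moves": [{"tz": 0.002},{"tz": 0.004},{"tz": 0.006},{"tz": 0.008},{"tz": 0.008}]}}

```text
t: 7.85
tcp_pos: [0.5859, 0.0491, 0.228]
eef_rot: [-180.0, -0.0, 136.2]
contact_force: [0.7, 1.2, -1.9]
opening: 0.0295
gripper_force: 40.9
```

Request:
{"api": "step_hand", "payload": {"moves": [{"tz": 0.001},{"tz": 0.002},{"tz": 0.003},{"tz": 0.0035},{"tz": 0.0035}]}}

```text
t: 8.48
tcp_pos: [0.5862, 0.0491, 0.225]
eef_rot: [180.0, 0.0, 136.2]
contact_force: [0.1, 0.2, 0.2]
opening: 0.0295
gripper_force: 41.1
```

Request:
{"api": "step_hand", "payload": {"moves": [{"tz": 0.0005},{"tz": 0.001},{"tz": 0.001,"spin": 2},{"tz": 0.001,"spin": 4}]}}

```text
t: 8.98
tcp_pos: [0.586, 0.0492, 0.2234]
eef_rot: [180.0, -0.0, 132.0]
contact_force: [0.5, 0.3, -1.0]
opening: 0.0292
gripper_force: 40.9
```

Request:
{"api": "step_hand", "payload": {"moves": [{"tz": 0.0005,"spin": 1},{"tz": 0.001,"spin": 2},{"tz": 0.0015,"spin": 2},{"tz": 0.002,"spin": 2},{"tz": 0.002,"spin": 2}]}}

```text
t: 9.6
tcp_pos: [0.586, 0.0491, 0.2217]
eef_rot: [-180.0, -0.0, 130.2]
contact_force: [0.1, -1.0, -0.7]
opening: 0.0297
gripper_force: 40.9
```

Already about 3 mm below lug-top level with no force, so the slots are over the lugs. I'll keep going down gently.

Request:
{"api": "step_hand", "payload": {"moves": [{"tz": 0.001},{"tz": 0.002},{"tz": 0.003},{"tz": 0.004},{"tz": 0.0045},{"tz": 0.0045}]}}

```text
t: 10.35
tcp_pos: [0.586, 0.0491, 0.2172]
eef_rot: [-180.0, -0.0, 130.2]
contact_force: [0.9, 0.4, -1.1]
opening: 0.0294
gripper_force: 40.9
```

Request:
{"api": "step_hand", "payload": {"moves": [{"tz": 0.0005},{"tz": 0.001},{"tz": 0.0015},{"tz": 0.002},{"tz": 0.002}]}}

```text
t: 10.98
tcp_pos: [0.5862, 0.0491, 0.2162]
eef_rot: [180.0, 0.0, 130.2]
contact_force: [-3.0, -0.2, 5.1]
opening: 0.029
gripper_force: 41.8
```

It contacts at exactly home height with 5 N. I'll release, retreat and check.

Request:
{"api": "step_hand", "payload": {"moves": [{},{},{},{}], "aperture": 0.06}}

```text
t: 11.48
tcp_pos: [0.586, 0.0491, 0.2152]
eef_rot: [-180.0, -0.0, 130.2]
contact_force: [0.2, -0.5, 0.6]
opening: 0.0599
gripper_force: 0.0
```

Request:
{"api": "step_hand", "payload": {"moves": [{"tz": -0.01},{"tz": -0.03},{"tz": -0.08},{"tz": -0.13},{"tx": 0.05,"ty": 0.04,"tz": -0.15},{"tx": 0.1,"ty": 0.08,"tz": -0.15},{"tx": 0.14,"ty": 0.12,"tz": -0.15},{"tx": 0.18,"ty": 0.16,"tz": -0.15},{"tx": 0.18,"ty": 0.2,"tz": -0.15},{"tx": 0.18,"ty": 0.2,"tz": -0.15},{"tx": 0.18,"ty": 0.2,"tz": -0.15}]}}

```text
t: 12.85
tcp_pos: [0.6226, 0.3153, 0.3655]
eef_rot: [-180.0, 0.0, 130.2]
contact_force: [0.0, -0.2, 0.1]
opening: 0.06
gripper_force: 0.0
```

Run:
```python
from h import *
from scipy.optimize import least_squares
im=[]
for n,b in [("scene",(240,165,350,265)),("top",(235,130,335,225))]:
    S=[env.snapshot(n) for _ in range(4)]; s=S[0]
    z=np.stack([q["range_z"] for q in S]).astype(float); z[z==0]=np.nan; s["range_z"]=np.nan_to_num(np.nanmedian(z,0))
    im.append(cv2.resize(s["pixels"][b[1]:b[3],b[0]:b[2]][...,::-1],(400,370)))
    Q=cloud(s)[b[1]:b[3],b[0]:b[2]].reshape(-1,3)
    d=np.hypot(Q[:,0]-.587,Q[:,1]-.05)
    q=Q[(Q[:,2]>.19)&(Q[:,2]<.24)&(d>.03)&(d<.06)]; h=Q[(Q[:,2]>.232)&(d<.03)]
    pl=np.linalg.lstsq(np.c_[q[:,:2]-[.587,.05],np.ones(len(q))],q[:,2],rcond=None)[0]
    print(n,"plane",pl,len(q),"hub",np.median(h,0),cv2.minAreaRect(h[:,:2].astype(np.float32)))
cv2.imwrite("pics/c3.png",np.hstack(im))
```

```text
scene plane [ 0.00553219 -0.0048122   0.21214038] 768 hub [0.58844143 0.05099094 0.23976831] ((0.5856729745864868, 0.05098140239715576), (0.03177417814731598, 0.047348812222480774), 38.241455078125)
top plane [ 0.00511209 -0.00354508  0.21155326] 977 hub [0.58522148 0.05033963 0.23917851] ((0.5863848924636841, 0.04928845912218094), (0.03010888397693634, 0.046385325491428375), 39.986392974853516)
```

View pics/c3.png

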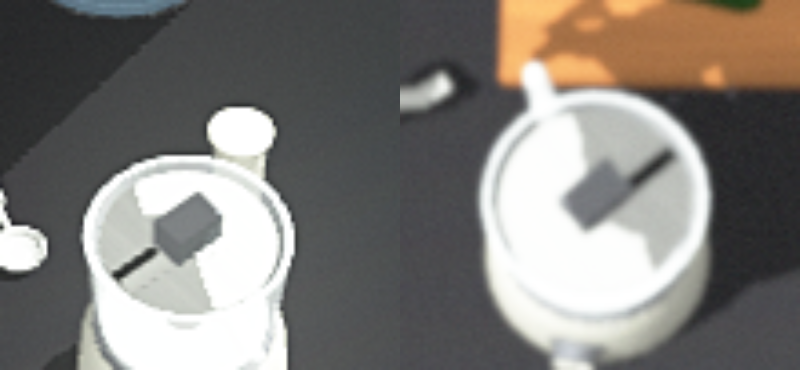

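The picture shows the disc level inside the bowl below the rim, with its hub at (188,228) in scene and (598,193) in top. The plate top is at 0.212 and the hub top at 0.2395, so it is fully home, and the arm is clear.

```bash
python3 -c "
from bench import env
print(env.hand_in())"
```

```text
the job is handed in; nothing more can be done
None
```

The slicing disc is fully home on the drive stem, level and let go of, with the arm clear; I handed the job in at about 13 s, and the hand-in gave no verdict.

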